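# Clear a pattern stretcher and lock it one hole wider

## Robot

A 6-joint arm with a two-finger parallel gripper is mounted at the origin on the work surface. World frame = base frame: x ahead of the robot, y to its left, z up, the work surface at z = 0. Lengths are in m, angles in rad, forces in N, time in s.
With the tool pointing down it reaches from about 0.3 to 0.875 m from the base axis. Payload 6.4 kg.
Tool frame: the origin (TCP) lies where the fingers leave the gripper's body, on its centre line; the fingertips stand 73 mm ahead of it and the grasp point (between the pads) lies 54 mm ahead of it (ctrl.pinch_z is the distance from the TCP to the grasp point, in m); z points along the fingers, y is the direction in which the jaws open and shut (so a half turn about z gives the same grasp; the last joint's range is limited). The gripper opens to 85 mm and grips with 20 to 120 N. Pads are 22 mm wide; open, the fingers measure 114 mm over their backs; the gripper's body (76 mm by 85 mm) begins 54 mm behind the grasp point. The pads swing forward as they close: fully open they stand 13 mm farther back than shut.
Start: joints at [-1.425, 0.181, 1.607, -0, 1.354, -0.206], TCP at [0.198, -0.54, 0.304] pointing down, gripper open.
Joint ranges: [-2.99, 2.99], [-0.89, 2.07], [0.3, 2.58], [-1.14, 4.28], [0, 2.63], [-3.12, 3.12]. Speed limits (rad/s): [2.57, 2.57, 3.01, 3.14, 3.14, 3.14].

## Interface

Orientations are given as a unit quaternion [w, x, y, z].
In Python, from bench import ctrl, camera, camera_model gives the robot as it stands.
- The arm moves only by the tool arm_command, never from a script. Its argument "series" is a list of rows, each a list of 7 numbers: the shift along the tool's x, y, z in m, then the turn, a rotation vector about the tool's x, y, z in degrees, then the finger opening in m, from 0 to 0.0854. In form: [[tx, ty, tz, rx, ry, rz, gripper], ...]. A call has exactly 5 rows; each row is the pose to reach, as a shift and turn from the pose commanded when the call began, along the tool's axes at that moment; what a row does not reach only later rows make up. A row lasts 1/10 s, in which the tool goes at most 50 mm and 8.59 degrees, less where a joint would pass 70% of its speed; a pose out of reach is approached as far as the arm can. A call with a gripper value outside its range is refused whole. The fingers move at their own pace and stop on an object; the grip force is fixed at half the most. Time passes only in rows, so rows that repeat a pose let the fingers close, or fill a call up. It gives the time, the measured TCP pose, the force and the opening at its end, in the units of the state.
- ctrl.get_obs(): the state, without advancing time (a new reading comes with each control period).
- camera(name): name is "scene" or "side" or "wrist"; returns (picture, depth): 400x640x3 uint8, red, green, blue; 400x640 float32, m along the optical axis (not along the pixel's ray), 0 where there is no reading.
- camera_model(name): a dict with "K" (3x3 intrinsics, pixels), "position" and "attitude" of the camera in the world. Camera axes: x right, y down, z forward; pixel columns grow to the right and rows downward; lengths in m; the calibration is good to about 2 mm. The wrist camera is an equidistant fisheye: a pixel r from the principal point sees the ray r / f radians off the axis. A picture is of the moment at which its call begins: read the wrist's pose just before it. camera_model takes no time and is no camera call; for the wrist camera it gives the pose at the moment of the call.
- ctrl.hand_in(): hands the job in, once; it reports no verdict.
The state is a dict: "time_s": time; "q": joint angles; "dq": joint speeds; "joint_efforts": joint torques, N m; "eef_pos": TCP position; "eef_rot": TCP orientation; "wrist_force": force on the tool from outside, world axes, zero at the start; "torque": the same for the moment, N m; "opening": opening from 0.0 (shut) to 1.0 (fully open).
Only numpy, scipy, OpenCV 4.12 (cv2) and the standard library are available. Lean on these libraries where they do the work, as an engineer would, in place of code of your own. Each camera call takes 0.05 s, during which the arm holds its last target. There are 200 camera calls.

## Task

Two bits of rubbish, a crumpled paper ball and a wood offcut, lie in the way of the pattern stretcher's sliding bar: put both in the open bin first. Then pull the black plunger knob up so its pin leaves the hole, slide the carriage exactly one hole away from the fixed bar, and press the knob down until the pin is fully home in that next hole. Finish while holding the knob pressed home, without letting go, because the spring lifts it part way if you let go; leave the thread cone, the jar and the bobbin standing where they are.

Things in the scene. Friction and masses are not known exactly. Their poses are not given: they have to be found in the camera images.
- frame: The pattern stretcher, fixed to the table: a straight aluminium track 40 mm wide, 24 mm high and 320 mm long along its own y axis (from y = -150 to +170 mm), with 12 mm holes every 50 mm in its top. A pale wooden bar (260 mm along x, 24 mm wide, top 42 mm up) is fixed across the track at y = -140 mm. Origin on the table under the track, z up; the frame stands at various yaws about z.
- next_hole (a point): The mouth of the hole to slide to, on top of the track 24 mm above the table, at the frame's x = y = 0. It is 50 mm along the frame's +y from the hole where the pin starts (frame y = -50 mm).
- carriage (a joint): Position of the grey carriage (60 x 56 mm, top 34 mm up) along the frame's +y, in m: 0 = pin centred in the start hole, 0.05 = next hole, 0.10 = the one after; travel -0.01 to 0.105. About 2 N slides it once the pin is clear. The 8 mm round-tipped pin has about 2 mm of play each way in a hole.
- slide_bar (a point): Middle of the top of the sliding wooden bar (260 x 24 mm, top 42 mm above the table) that the carriage carries across the track, parallel to the fixed bar. It lies 40 mm on the frame's +y side of the knob.
- plunger (a joint): Height of the plunger in m: 0 = pin fully home, 12 mm deep in the hole; about 0.004 = where the spring leaves it when let go (still locked); above 0.012 = tip clear of the track, carriage free; stop at 0.022. Spring 800 N/m about that rest: about 4 N down presses it home, about 8 N up lifts it clear, 14 N at the top stop.
- knob: The plunger's black pull knob, a round upright cylinder 26 mm across and 24 mm tall on the carriage's plunger. Origin at the centre of its underside, 56 mm above the table when the pin is fully home, about 60 mm when let go. Below it is a turret 22 mm across, its top 48 mm up. The knob moves straight up and down and along with the carriage.
- paper_ball: Crumpled ball of brown pattern paper, about 40 mm across, 14 g, lying on the table beside the track in the sliding bar's way. Origin on the table under its middle at the start.
- paper_ball_mid (a point): Middle of the paper ball, 19 mm above the table at the start.
- offcut: Pale wood offcut, a block 32 x 44 x 26 mm (x, y, z), 25 g, on the table on the other side of the track, turned at most about 0.4 rad from the frame. Origin at the centre of its underside.
- offcut_mid (a point): Middle of the wood offcut, 13 mm above the table at the start.
- bin: Dark steel open bin 140 x 140 mm, 90 mm high, walls 4 mm, fixed on the table to the left or to the right of the stretcher. Origin at the centre of its underside.
- thread_cone: Blue thread cone standing upright, 60 mm across the foot, 100 mm tall; stands on the side where the bin is not. Leave alone. Origin at the centre of its underside.
- pin_jar: Small glass jar, 56 mm across, 70 mm tall, standing left of the far end of the stretcher. Leave alone. Origin at the centre of its underside.
- bobbin: Wooden bobbin standing upright, 52 mm across, 52 mm tall, right of the far side of the stretcher. Leave alone. Origin at the centre of its underside.
There are look-alikes about, which are no part of the job. Of the things shaped like the offcut, the wood one is meant.

How it is judged:
By the outcome, as a careful person would: the job done as asked, in the order asked, and still so for the second after the job is handed in, while the arm keeps its last pose, push and grip.
It also fails if it takes over 58 s, if anything falls off the work surface, if the arm or the gripper's body presses on something with over 40 N, if the wrist force passes 120 N, or if a joint passes its speed limit or range.

## Working session

There is one attempt and no reset: what is moved stays moved. The work goes in short steps, Python scripts to look and compute and a tool call to move; the robot and the scene stay as the last step left them, time stands still between calls to the robot, and variables do not carry over. Pictures are saved under pics/ and viewed, about 8 in all and at most 12, crops included, and the job is handed in when it is done.

Besides the shell and the picture viewer there is one more tool, called after "Request:" as a command line: name --pt "numbers of a row" for each row, then --argument value for the rest. arm_command: Moves the arm, as the interface text tells. Its arguments: {"type":"object","properties":{"series":{"type":"array","items":{"type":"array","items":{"type":"number"}}}},"required":["series"]}

```bash
mkdir -p pics
cat > h.py <<'E'
import numpy as np, cv2
from bench import ctrl, camera, camera_model
from scipy.spatial.transform import Rotation as R
def att(m):
    a=np.array(m["attitude"],float)
    return a if a.shape==(3,3) else R.from_quat(a,scalar_first=True).as_matrix()
def save(n,p): cv2.imwrite("pics/"+n,p[:,:,::-1])
def pt(m,d,u,v):
    K=np.array(m["K"]); z=d[int(round(v)),int(round(u))]
    return np.array(m["position"])+att(m)@np.array([(u-K[0,2])/K[0,0]*z,(v-K[1,2])/K[1,1]*z,z])
def ray(m,u,v):
    K=np.array(m["K"]); r=att(m)@np.array([(u-K[0,2])/K[0,0],(v-K[1,2])/K[1,1],1]); return np.array(m["position"]),r
def atz(m,u,v,z):
    p,r=ray(m,u,v); return p+r*(z-p[2])/r[2]
def proj(m,X):
    K=np.array(m["K"]); c=att(m).T@(np.array(X)-np.array(m["position"])); return K[:2,:2]@(c[:2]/c[2])+K[:2,2]
def loc(X):
    "tool-frame shift from current measured pose to world TCP target X"
    o=ctrl.get_obs(); Rm=R.from_quat(o["eef_rot"],scalar_first=True).as_matrix()
    return Rm.T@(np.array(X)-np.array(o["eef_pos"]))
E
python3 - <<'E'
from h import *
import pickle
D={}
for n in("scene","side"):
    p,d=camera(n); m=camera_model(n); save(n+"0.png",p); D[n]=(p,d,m); print(n,m)
pickle.dump(D,open("d0.pkl","wb"))
o=ctrl.get_obs(); print({k:o[k] for k in("time_s","q","eef_pos","eef_rot","opening","wrist_force")},ctrl.pinch_z)
E
```

```text
scene {'K': array([[362.48534046,   0.        , 326.95880635],
       [  0.        , 362.48534046, 193.58499414],
       [  0.        ,   0.        ,   1.        ]]), 'position': array([1.05430751, 0.06950468, 0.76817743]), 'attitude': array([-0.18377637,  0.62479733,  0.72986331, -0.20773562])}
side {'K': array([[479.16260651,   0.        , 319.47142565],
       [  0.        , 479.16260651, 193.55095984],
       [  0.        ,   0.        ,   1.        ]]), 'position': array([0.3410811 , 0.72683944, 0.88670189]), 'attitude': array([ 0.07131442, -0.16462016,  0.91616522, -0.35840724])}
{'time_s': 0.1, 'q': array([-1.42530888e+00,  1.81509964e-01,  1.60786020e+00, -6.01015914e-06,
        1.35379046e+00, -2.06311613e-01]), 'eef_pos': array([ 0.19809288, -0.53941495,  0.30307295]), 'eef_rot': array([-7.83712432e-04,  9.84569109e-01,  1.74994445e-01,  2.09062282e-05]), 'opening': 0.9997570998371519, 'wrist_force': array([-0.27322601,  0.93556147, -0.8067833 ])} 0.0539
```

View pics/scene0.png

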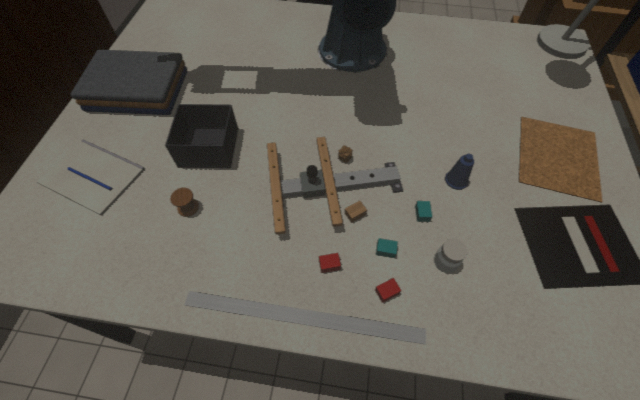

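View pics/side0.png

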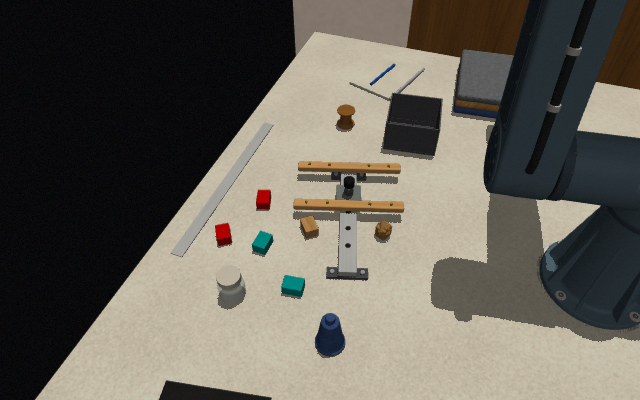

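The scene view shows the bin at about (204,137), the knob at (312,173), the ball at (345,153) and the wood offcut at (356,211). In the side view the knob is at (348,184), the ball at (384,229), the offcut at (310,226) and the bin at (414,125). I'll enlarge both in one picture.

Run:
```python
from h import *
import pickle
D=pickle.load(open("d0.pkl","rb"))
a=D["scene"][0][125:240,255:415]; b=D["side"][0][150:285,285:415]
a=cv2.resize(a,None,fx=5,fy=5,interpolation=cv2.INTER_CUBIC);
b=cv2.resize(b,None,fx=4.4,fy=4.4,interpolation=cv2.INTER_CUBIC)
save("a.png",np.clip(a*1.5,0,255).astype(np.uint8)); save("b.png",np.clip(b*1.5,0,255).astype(np.uint8))
for n,L in {"scene":{"knobtop":(312,167),"ball":(345,152),"off":(356,209),"fixbar":(276,187),"slidebar":(329,181),"track":(380,177)},"side":{"knob":(348,182),"ball":(384,228),"off":(310,224),"slide":(349,206),"fix":(349,168),"track":(347,255)}}.items():
    for k,(u,v) in L.items(): print(n,k,pt(D[n][2],D[n][1],u,v).round(4))
# bin rim via scene depth
p,d,m=D["scene"]
P=[];
for v in range(95,175):
    for u in range(160,245):
        if d[v,u]>0:
            X=pt(m,d,u,v)
            if .08<X[2]<.1: P.append(X)
P=np.array(P); print("bin",len(P),cv2.minAreaRect(P[:,:2].astype(np.float32)),P[:,2].mean())
```

```text
scene knobtop [ 0.5615 -0.0354  0.0855]
scene ball [0.4654 0.0325 0.0362]
scene off [0.6229 0.0791 0.0258]
scene fixbar [ 0.6017 -0.117   0.0415]
scene slidebar [0.5654 0.0058 0.0426]
scene track [0.5203 0.1285 0.0233]
side knob [ 0.5636 -0.0233  0.0847]
side ball [0.3411 0.7268 0.8867]
side off [0.6198 0.0806 0.0259]
side slide [0.5486 0.0104 0.0417]
side fix [ 0.5881 -0.1094  0.0436]
side track [0.5123 0.1325 0.0235]
bin 676 ((0.47783225774765015, -0.33797383308410645), (0.14354024827480316, 0.14132121205329895), 7.91751766204834) 0.08712402418814068
```

View pics/a.png

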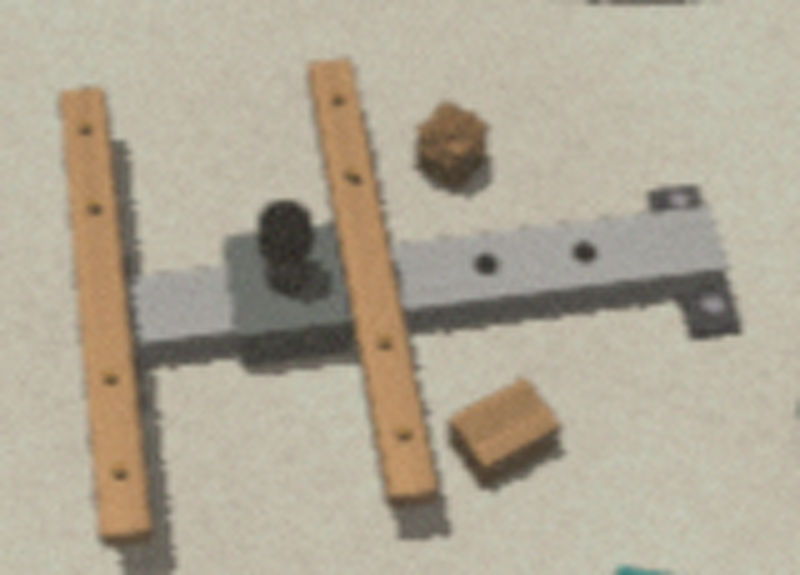

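View pics/b.png

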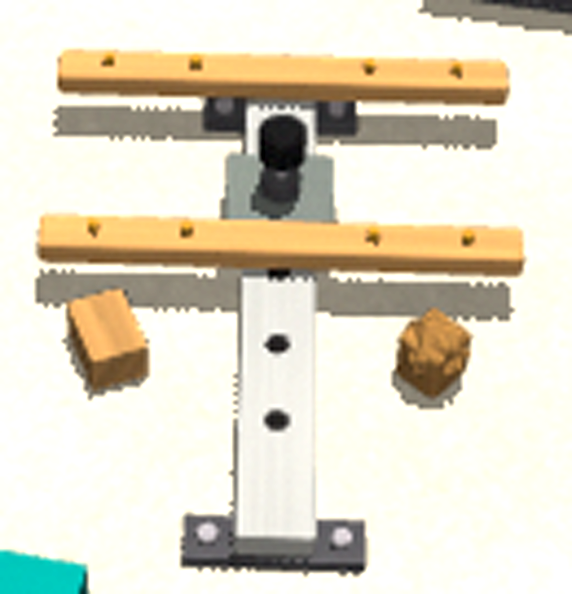

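```bash
cat > meas.py <<'E'
from h import *
def cloud(p,d,m):
    K=np.array(m["K"]); v,u=np.mgrid[:400,:640]; ok=d>0
    c=np.stack([(u-K[0,2])/K[0,0]*d,(v-K[1,2])/K[1,1]*d,d],-1)
    X=c@att(m).T+np.array(m["position"]); X[~ok]=9; return X
def box(X,lo,hi):
    s=np.all((X>lo)&(X<hi),-1); return X[s]
def rect(P): return cv2.minAreaRect(P[:,:2].astype(np.float32))
E
python3 - <<'E'
from meas import *
import pickle
D=pickle.load(open("d0.pkl","rb"))
s2={"knob":((.53,-.07,.07),(.61,.01,.1)),"off":((.58,.045,.021),(.67,.115,.032)),"ball":((.42,-.005,.004),(.51,.075,.06)),
"slide":((.4,-.05,.036),(.75,.06,.048)),"fix":((.4,-.17,.034),(.75,-.08,.048)),"cone":((.3,.2,.06),(.6,.4,.12))}
for n in D:
    X=cloud(*D[n])
    for k,(lo,hi) in s2.items():
        P=box(X,lo,hi)
        if len(P)>5: r=rect(P); print(n,k,len(P),np.round(r[0],4),np.round(r[1],4),round(r[2],1),P.mean(0).round(4),"zmax",P[:,2].max().round(4))
        if k in("slide","fix") and len(P)>5:
            q=P[:,:2]-P[:,:2].mean(0);w=np.linalg.svd(q,full_matrices=False)[2][0];print("  axis deg",np.degrees(np.arctan2(w[1],w[0])))
a,b=D["scene"][2],D["side"][2]
def tri(p1,p2):
    (o1,r1),(o2,r2)=ray(a,*p1),ray(b,*p2); t=np.linalg.lstsq(np.c_[r1,-r2],o2-o1,rcond=None)[0]
    x,y=o1+r1*t[0],o2+r2*t[1]; return ((x+y)/2).round(4),np.linalg.norm(x-y).round(4)
A=lambda x,y:(255+x/5-.4,125+y/5-.4); B=lambda x,y:(285+x/4.4-.4,150+y/4.4-.4)
for k,p,q in[("knobtop",(285,222),(283,132)),("ball",(452,146),(433,352)),("h50",(486,264),(277,344)),("h100",(585,252),(277,420)),
 ("offc",(558,424),(68,302) )]: print(k,tri(A(*p),B(*q)))
E
```

```text
scene knob 110 [ 0.5661 -0.0373] [0.0244 0.0237] 9.4 [ 0.5685 -0.0366  0.0816] zmax 0.0873
scene off 231 [0.6227 0.0774] [0.032 0.045] 41.3 [0.6239 0.077  0.0263] zmax 0.0307
scene ball 189 [0.4669 0.0341] [0.087  0.0786] 1.5 [0.465  0.0311 0.0286] zmax 0.043
scene slide 1029 [ 0.5543 -0.0026] [0.2508 0.0954] 2.1 [0.5602 0.0012 0.0417] zmax 0.0479
  axis deg 15.215451850859136
scene fix 874 [ 0.5918 -0.123 ] [0.2607 0.0241] 17.8 [ 0.6016 -0.1198  0.0423] zmax 0.0478
  axis deg 17.391618078246406
scene cone 275 [0.4876 0.3214] [0.0389 0.0325] 74.8 [0.4908 0.3194 0.0817] zmax 0.1023
side knob 104 [ 0.5642 -0.0334] [0.0238 0.0253] 18.4 [ 0.5638 -0.0304  0.0809] zmax 0.0877
side off 236 [0.6326 0.0691] [0.0327 0.0758] 41.6 [0.6246 0.0795 0.0266] zmax 0.0319
side ball 307 [0.4668 0.0321] [0.0818 0.0774] 3.6 [0.4631 0.0347 0.0278] zmax 0.0455
side slide 1151 [0.5534 0.0013] [0.2522 0.1013] 0.7 [0.5491 0.0031 0.0414] zmax 0.048
  axis deg -165.47235303149873
side fix 796 [ 0.5921 -0.1193] [0.2593 0.0295] 17.0 [ 0.5852 -0.1194  0.0414] zmax 0.0479
  axis deg -162.83726888968008
side cone 416 [0.4823 0.3277] [0.0377 0.0365] 68.0 [0.4806 0.3326 0.0836] zmax 0.1042
knobtop (array([ 0.5648, -0.0355,  0.0811]), np.float64(0.0013))
ball (array([0.4577, 0.0326, 0.0189]), np.float64(0.0007))
h50 (array([0.5345, 0.0595, 0.0248]), np.float64(0.002))
h100 (array([0.5191, 0.1073, 0.0252]), np.float64(0.0007))
offc (array([0.6375, 0.0998, 0.0588]), np.float64(0.0049))
```

Measured so far:

| Item | Position (x, y) | Yaw / height |
|---|---|---|
| Frame | — | yaw ≈ 17.5° |
| Next hole | (0.549, 0.012) | — |
| Knob | (0.565, -0.036) | top ≈ 0.084 |
| Offcut | (0.6225, 0.078) | 41° |
| Ball | (0.458, 0.033) | middle 0.019 |
| Bin | (0.478, -0.338) | — |

I'll write a planner that prints the shifts.

```bash
cat > plan.py <<'E'
import sys
from h import *
# args: x y z yawdeg(tool x) : prints shift/turn in current tool axes plus rows needed
x,y,z,yaw=map(float,sys.argv[1:5]); o=ctrl.get_obs()
R0=R.from_quat(o["eef_rot"],scalar_first=True)
c,s=np.cos(np.radians(yaw)),np.sin(np.radians(yaw))
T=R.from_matrix(np.array([[c,s,0],[s,-c,0],[0,0,-1]]))
t=R0.inv().apply(np.array([x,y,z])-o["eef_pos"]); rv=np.degrees((R0.inv()*T).as_rotvec())
n=max(5,int(np.ceil(max(np.linalg.norm(t)/.049,np.linalg.norm(rv)/8.5))))
print("t",round(o["time_s"],2),"pos",np.round(o["eef_pos"],4),"open",round(o["opening"],3),"F",np.round(o["wrist_force"],1),"rows",n)
print("total",t.round(4),rv.round(2)," per row",(t/n).round(4),(rv/n).round(2))
E
python3 plan.py .6225 .078 .20 131.3
python3 - <<'E'
from meas import *
import pickle
D=pickle.load(open("d0.pkl","rb"))
for n in D:
    X=cloud(*D[n])
    for k,lo,hi in (("ball",(.43,-.0,.018),(.50,.07,.045)),("off",(.58,.045,.021),(.67,.115,.032))):
        P=box(X,lo,hi); med=np.median(P,0); P=P[np.linalg.norm((P-med)[:,:2],axis=1)<.03]; r=rect(P); print(n,k,len(P),r,P.mean(0),np.percentile(P[:,2],[5,95]))
E
```

```text
t 0.1 pos [ 0.1981 -0.5394  0.3031] open 1.0 F [-0.3  0.9 -0.8] rows 16
total [ 0.6111 -0.4332  0.1039] [-4.0000e-02 -1.0000e-01 -1.1114e+02]  per row [ 0.0382 -0.0271  0.0065] [-0.   -0.01 -6.95]
scene ball 148 ((0.4598384499549866, 0.030158773064613342), (0.035372089594602585, 0.03151726350188255), 67.14710998535156) [0.46320843 0.03120897 0.03263847] [0.0224609 0.0402731]
scene off 231 ((0.6227392554283142, 0.07744545489549637), (0.03202762454748154, 0.04500442370772362), 41.260223388671875) [0.62385891 0.07703987 0.02625882] [0.02353611 0.02870221]
side ball 196 ((0.4578428864479065, 0.03480236604809761), (0.03406992554664612, 0.03389912098646164), 43.704429626464844) [0.45636889 0.03921425 0.03221316] [0.02106312 0.0404838 ]
side off 220 ((0.6228694319725037, 0.08007063716650009), (0.0325482040643692, 0.04608169198036194), 40.003238677978516) [0.62211363 0.08169505 0.02632209] [0.02313057 0.02922335]
```

Request:
arm_command --pt "0.038 -0.027 0.006 0 0 -7 0.06" --pt "0.076 -0.054 0.012 0 0 -14 0.06" --pt "0.114 -0.081 0.018 0 0 -21 0.06" --pt "0.152 -0.108 0.024 0 0 -28 0.06" --pt "0.19 -0.135 0.03 0 0 -35 0.06"

```text
time_s: 0.6
eef_pos: [0.3305, -0.3458, 0.2734]
eef_rot: [-0.0, 0.885, 0.465, 0.0]
wrist_force: [2.1, -0.6, -0.5]
opening: 0.703
```

```bash
python3 plan.py .6228 .0785 .20 131
```

```text
t 0.6 pos [ 0.3305 -0.3458  0.2734] open 0.703 F [ 2.1 -0.6 -0.5] rows 11
total [ 5.152e-01 -2.000e-04  7.350e-02] [-1.000e-02 -3.000e-02 -7.559e+01]  per row [ 0.0468 -0.      0.0067] [-0.   -0.   -6.87]
```

Request:
arm_command --pt "0.047 0 0.006 0 0 -7.5 0.06" --pt "0.094 0 0.012 0 0 -15 0.06" --pt "0.141 0 0.018 0 0 -22.5 0.06" --pt "0.188 0 0.024 0 0 -30 0.06" --pt "0.235 0 0.03 0 0 -37.5 0.06"

```text
time_s: 1.1
eef_pos: [0.4649, -0.1528, 0.2436]
eef_rot: [-0.0, 0.689, 0.725, -0.0]
wrist_force: [0.8, -1.4, -0.0]
opening: 0.701
```

```bash
python3 plan.py .6228 .0785 .16 131
```

```text
t 1.1 pos [ 0.4649 -0.1528  0.2436] open 0.701 F [ 0.8 -1.4 -0. ] rows 6
total [0.2229 0.1696 0.0835] [ -0.    -0.   -38.04]  per row [0.0371 0.0283 0.0139] [-0.   -0.   -6.34]
```

Request:
arm_command --pt "0.037 0.028 0.012 0 0 -7.6 0.06" --pt "0.074 0.056 0.024 0 0 -15.2 0.06" --pt "0.111 0.084 0.036 0 0 -22.8 0.06" --pt "0.148 0.112 0.048 0 0 -30.4 0.06" --pt "0.185 0.14 0.06 0 0 -38 0.06"

```text
time_s: 1.6
eef_pos: [0.5961, 0.0385, 0.183]
eef_rot: [-0.0, 0.415, 0.91, -0.0]
wrist_force: [1.4, -1.2, 0.7]
opening: 0.707
```

```bash
python3 plan.py .6228 .0785 .079 131
```

```text
t 1.6 pos [0.5961 0.0385 0.183 ] open 0.707 F [ 1.4 -1.2  0.7] rows 5
total [0.0127 0.0464 0.1039] [-0.03 -0.02 -0.02]  per row [0.0025 0.0093 0.0208] [-0.01 -0.   -0.  ]
```

Request:
arm_command --pt "0.008 0.029 0.008 0 0 0 0.06" --pt "0.012 0.046 0.03 0 0 0 0.06" --pt "0.012 0.046 0.06 0 0 0 0.06" --pt "0.012 0.046 0.09 0 0 0 0.06" --pt "0.012 0.046 0.104 0 0 0 0.06"

```text
time_s: 2.1
eef_pos: [0.6204, 0.0761, 0.0763]
eef_rot: [-0.003, 0.417, 0.909, -0.001]
wrist_force: [-0.8, 0.2, 0.4]
opening: 0.703
```

Request:
arm_command --pt "0 0 0 0 0 0 0.01" --pt "0 0 0 0 0 0 0.01" --pt "0 0 0 0 0 0 0.01" --pt "0 0 0 0 0 0 0.01" --pt "0 0 0 0 0 0 0.01"

```text
time_s: 2.6
eef_pos: [0.6233, 0.0755, 0.0812]
eef_rot: [0.001, 0.417, 0.909, 0.0]
wrist_force: [-0.0, 0.1, -1.0]
opening: 0.362
```

Request:
arm_command --pt "0 0 -0.03 0 0 0 0.01" --pt "0 0 -0.06 0 0 0 0.01" --pt "0 0 -0.09 0 0 0 0.01" --pt "0 0 -0.12 0 0 0 0.01" --pt "0 0 -0.13 0 0 0 0.01"

```text
time_s: 3.1
eef_pos: [0.6244, 0.0755, 0.2143]
eef_rot: [0.003, 0.417, 0.909, 0.001]
wrist_force: [0.5, -0.2, -0.5]
opening: 0.357
```

```bash
python3 plan.py .478 -.338 .21 80
python3 - <<'E'
from h import *
p,d=camera("side"); save("g1.png",cv2.resize(p[80:290,210:490],None,fx=2.5,fy=2.5))
E
```

```text
t 3.1 pos [0.6244 0.0755 0.2143] open 0.357 F [ 0.5 -0.2 -0.5] rows 9
total [-0.2183 -0.3805  0.0035] [ 0.38  0.13 50.66]  per row [-0.0243 -0.0423  0.0004] [0.04 0.01 5.63]
```

View pics/g1.png

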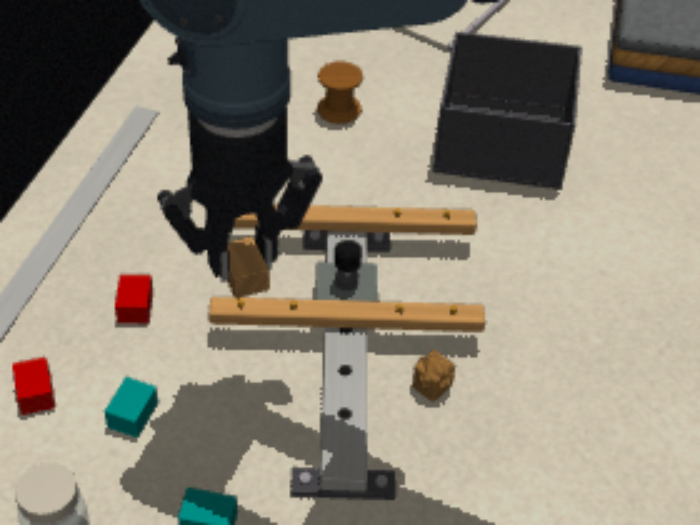

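The picture shows the offcut held between the pads at about (248,268), and everything else undisturbed. Next, to the bin.

Request:
arm_command --pt "-0.024 -0.042 0 0 0 5.6 0.01" --pt "-0.048 -0.084 0 0 0 11.2 0.01" --pt "-0.072 -0.126 0 0 0 16.8 0.01" --pt "-0.096 -0.168 0 0 0 22.4 0.01" --pt "-0.12 -0.21 0 0 0 28 0.01"

```text
time_s: 3.65
eef_pos: [0.5399, -0.1534, 0.2083]
eef_rot: [-0.001, 0.626, 0.78, -0.0]
wrist_force: [0.8, -0.6, 0.3]
opening: 0.359
```

```bash
python3 plan.py .478 -.338 .20 80
```

```text
t 3.65 pos [ 0.5399 -0.1534  0.2083] open 0.359 F [ 0.8 -0.6  0.3] rows 5
total [-0.1669 -0.1002  0.0082] [-0.1  -0.06 22.44]  per row [-0.0334 -0.02    0.0016] [-0.02 -0.01  4.49]
```

Request:
arm_command --pt "-0.042 -0.025 0 0 0 4.5 0.01" --pt "-0.084 -0.05 0 0 0 9 0.01" --pt "-0.125 -0.075 0 0 0 13.5 0.01" --pt "-0.167 -0.1 0 0 0 18 0.01" --pt "-0.167 -0.1 0.04 0 0 18 0.01"

```text
time_s: 4.15
eef_pos: [0.4808, -0.3454, 0.1739]
eef_rot: [0.006, 0.742, 0.67, -0.001]
wrist_force: [2.4, -0.8, -0.1]
opening: 0.356
```

Request:
arm_command --pt "0 0 0.035 0 0 0 0.01" --pt "0 0 0.035 0 0 0 0.06" --pt "0 0 0.035 0 0 0 0.06" --pt "0 0 0.035 0 0 0 0.06" --pt "0 0 0 0 0 0 0.06"

```text
time_s: 4.65
eef_pos: [0.4793, -0.3352, 0.1677]
eef_rot: [-0.003, 0.739, 0.674, -0.0]
wrist_force: [0.5, 0.2, -0.4]
opening: 0.701
```

Request:
arm_command --pt "0 0 -0.03 0 0 0 0.06" --pt "0 0 -0.06 0 0 0 0.06" --pt "0 0 -0.065 0 0 0 0.06" --pt "0 0 -0.065 0 0 0 0.06" --pt "0 0 -0.065 0 0 0 0.06"

```text
time_s: 5.15
eef_pos: [0.4805, -0.3366, 0.2349]
eef_rot: [0.0, 0.739, 0.674, -0.0]
wrist_force: [-0.9, 0.3, 0.7]
opening: 0.699
```

```bash
python3 plan.py .4585 .0325 .17 107.5
```

```text
t 5.15 pos [ 0.4805 -0.3366  0.2349] open 0.699 F [-0.9  0.3  0.7] rows 8
total [ 0.3655 -0.0561  0.0649] [ 1.000e-02  1.000e-02 -2.281e+01]  per row [ 0.0457 -0.007   0.0081] [ 0.    0.   -2.85]
```

Request:
arm_command --pt "0.046 -0.007 0.005 0 0 -3.6 0.065" --pt "0.092 -0.014 0.01 0 0 -7.2 0.065" --pt "0.138 -0.021 0.015 0 0 -10.8 0.065" --pt "0.184 -0.028 0.02 0 0 -14.4 0.065" --pt "0.23 -0.035 0.025 0 0 -18 0.065"

```text
time_s: 5.65
eef_pos: [0.4658, -0.1027, 0.2083]
eef_rot: [-0.001, 0.624, 0.781, -0.0]
wrist_force: [0.3, -0.0, 0.2]
opening: 0.759
```

```bash
python3 plan.py .4585 .0325 .14 107.5
```

```text
t 5.65 pos [ 0.4658 -0.1027  0.2083] open 0.759 F [ 0.3 -0.   0.2] rows 5
total [0.1334 0.0229 0.0685] [-0.1  -0.1  -4.72]  per row [0.0267 0.0046 0.0137] [-0.02 -0.02 -0.94]
```

Request:
arm_command --pt "0.037 0.006 0.01 0 0 -1.5 0.065" --pt "0.074 0.012 0.025 0 0 -3 0.065" --pt "0.11 0.018 0.045 0 0 -4.7 0.065" --pt "0.133 0.023 0.065 0 0 -4.7 0.065" --pt "0.133 0.023 0.068 0 0 -4.7 0.065"

```text
time_s: 6.15
eef_pos: [0.4572, 0.0329, 0.1384]
eef_rot: [-0.003, 0.591, 0.807, -0.001]
wrist_force: [-0.9, -0.9, -0.0]
opening: 0.76
```

```bash
python3 plan.py .4585 .0325 .079 107.5;python3 - <<'E'
from h import *
p,d=camera("wrist"); save("w1.png",p)
E
```

```text
t 6.15 pos [0.4572 0.0329 0.1384] open 0.76 F [-0.9 -0.9 -0. ] rows 5
total [-0.001   0.0015  0.0594] [-0.36 -0.23  0.06]  per row [-0.0002  0.0003  0.0119] [-0.07 -0.05  0.01]
```

View pics/w1.png

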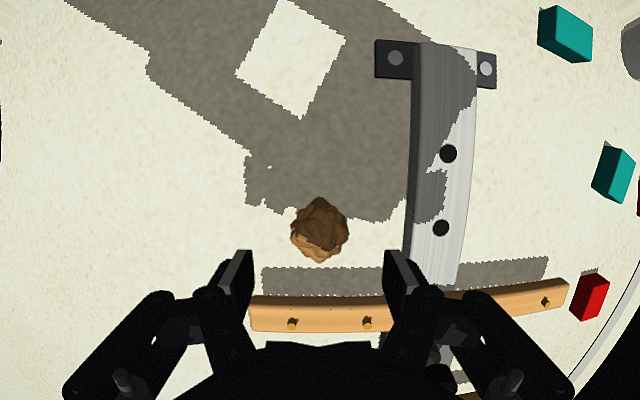

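The ball at (320,230) is centred between the fingers at (240,275) and (395,275), and the track is clear of the right finger. Descending.

Request:
arm_command --pt "0 0 0.025 0 0 0 0.065" --pt "0 0 0.05 0 0 0 0.065" --pt "0 0 0.06 0 0 0 0.065" --pt "0 0 0.06 0 0 0 0.01" --pt "0 0 0.06 0 0 0 0.01"

```text
time_s: 6.7
eef_pos: [0.4608, 0.0293, 0.0826]
eef_rot: [0.0, 0.593, 0.805, -0.0]
wrist_force: [-1.6, 0.1, 4.8]
opening: 0.453
```

Request:
arm_command --pt "0 0 0 0 0 0 0.01" --pt "0 0 0 0 0 0 0.01" --pt "0 0 -0.04 0 0 0 0.01" --pt "0 0 -0.08 0 0 0 0.01" --pt "0 0 -0.125 0 0 0 0.01"

```text
time_s: 7.2
eef_pos: [0.4598, 0.0301, 0.2082]
eef_rot: [-0.0, 0.592, 0.806, -0.0]
wrist_force: [1.1, 0.7, -0.8]
opening: 0.443
```

```bash
python3 plan.py .478 -.338 .21 85;python3 - <<'E'
from h import *
p,d=camera("side"); save("g2.png",cv2.resize(p[60:290,230:490],None,fx=2.5,fy=2.5))
E
```

```text
t 7.2 pos [0.4598 0.0301 0.2082] open 0.443 F [ 1.1  0.7 -0.8] rows 8
total [-0.3568 -0.0925 -0.0019] [-6.000e-02 -2.000e-02  2.236e+01]  per row [-0.0446 -0.0116 -0.0002] [-0.01 -0.    2.79]
```

View pics/g2.png

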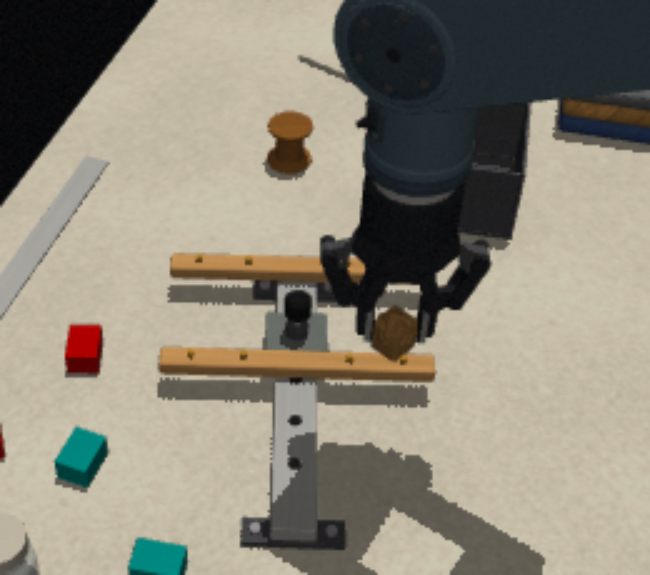

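The ball is held at about (395,333). On to the bin.

Request:
arm_command --pt "-0.044 -0.0115 0 0 0 2.8 0.01" --pt "-0.088 -0.023 0 0 0 5.6 0.01" --pt "-0.132 -0.0345 0 0 0 8.4 0.01" --pt "-0.176 -0.046 0 0 0 11.2 0.01" --pt "-0.22 -0.0575 0 0 0 14 0.01"

```text
time_s: 7.75
eef_pos: [0.4712, -0.1991, 0.2076]
eef_rot: [0.001, 0.687, 0.727, 0.0]
wrist_force: [2.0, -0.2, 0.3]
opening: 0.446
```

```bash
python3 plan.py .478 -.338 .16 85
```

```text
t 7.75 pos [ 0.4712 -0.1991  0.2076] open 0.446 F [ 2.  -0.2  0.3] rows 5
total [-0.1391 -0.0011  0.0478] [0.09 0.05 8.25]  per row [-0.0278 -0.0002  0.0096] [0.02 0.01 1.65]
```

Request:
arm_command --pt "-0.045 0 0 0 0 2 0.01" --pt "-0.09 0 0 0 0 5 0.01" --pt "-0.13 0 0 0 0 8 0.01" --pt "-0.138 0 0.025 0 0 8 0.01" --pt "-0.138 0 0.06 0 0 8 0.01"

```text
time_s: 8.25
eef_pos: [0.4805, -0.3388, 0.149]
eef_rot: [0.004, 0.736, 0.677, -0.0]
wrist_force: [-0.6, -0.0, 0.4]
opening: 0.447
```

Request:
arm_command --pt "0 0 0.01 0 0 0 0.06" --pt "0 0 0.01 0 0 0 0.065" --pt "0 0 0.01 0 0 0 0.065" --pt "0 0 0 0 0 0 0.065" --pt "0 0 -0.04 0 0 0 0.065"

```text
time_s: 8.75
eef_pos: [0.4779, -0.3332, 0.1855]
eef_rot: [-0.003, 0.735, 0.678, -0.0]
wrist_force: [0.5, 1.0, -0.4]
opening: 0.757
```

```bash
python3 plan.py .565 -.036 .20 107.5
```

```text
t 8.75 pos [ 0.4779 -0.3332  0.1855] open 0.757 F [ 0.5  1.  -0.4] rows 7
total [ 0.3033  0.0628 -0.0136] [ -0.21  -0.27 -22.12]  per row [ 0.0433  0.009  -0.0019] [-0.03 -0.04 -3.16]
```

Request:
arm_command --pt "0.0 0 -0.04 0 0 0 0.065" --pt "0.045 0.009 -0.04 0 0 -5.5 0.06" --pt "0.09 0.018 -0.04 0 0 -11 0.06" --pt "0.135 0.027 -0.04 0 0 -16.5 0.06" --pt "0.18 0.036 -0.04 0 0 -22 0.06"

```text
time_s: 9.25
eef_pos: [0.5307, -0.1569, 0.2299]
eef_rot: [0.002, 0.591, 0.807, 0.0]
wrist_force: [0.6, -0.2, -0.3]
opening: 0.705
```

```bash
python3 plan.py .565 -.036 .18 107.5
python3 - <<'E'
from h import *
p,d=camera("scene"); save("s2.png",p[80:300,130:470].repeat(2,0).repeat(2,1))
E
```

```text
t 9.25 pos [ 0.5307 -0.1569  0.2299] open 0.705 F [ 0.6 -0.2 -0.3] rows 5
total [0.105  0.0691 0.0498] [0.18 0.18 0.08]  per row [0.021  0.0138 0.01  ] [0.04 0.04 0.02]
```

View pics/s2.png

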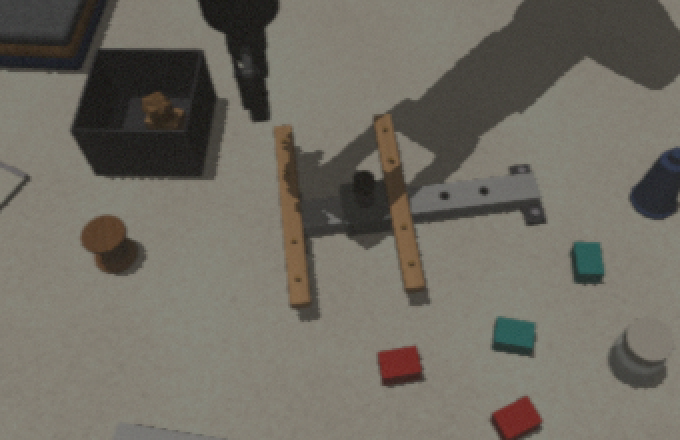

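Both pieces are in the bin, at about (155,105), and the sliding bar's way is clear. Now the knob.

Request:
arm_command --pt "0.037 0.024 0.01 0 0 0 0.055" --pt "0.074 0.048 0.02 0 0 0 0.055" --pt "0.105 0.069 0.035 0 0 0 0.055" --pt "0.105 0.069 0.05 0 0 0 0.055" --pt "0.105 0.069 0.05 0 0 0 0.055"

```text
time_s: 9.8
eef_pos: [0.5636, -0.0367, 0.1765]
eef_rot: [-0.001, 0.591, 0.806, -0.0]
wrist_force: [-0.1, -0.3, -0.6]
opening: 0.643
```

```bash
python3 plan.py .565 -.036 .127 107.5
python3 - <<'E'
from h import *
m=camera_model("wrist"); p,d=camera("wrist"); save("w2.png",p); print(m)
# predicted pixel of knob top for (x,y)=.565,-.036
for X in((.565,-.036,.084),(.5343,.0595,.024)):
    c=att(m).T@(np.array(X)-np.array(m["position"])); th=np.arctan2(np.hypot(*c[:2]),c[2]); K=np.array(m["K"])
    print(K[:2,2]+K[0,0]*th*c[:2]/np.hypot(*c[:2]))
E
```

```text
t 9.8 pos [ 0.5636 -0.0367  0.1765] open 0.643 F [-0.1 -0.3 -0.6] rows 5
total [0.0002 0.0016 0.0495] [-0.08 -0.03 -0.  ]  per row [0.     0.0003 0.0099] [-0.02 -0.01 -0.  ]
{'K': array([[309.70691629,   0.        , 317.85383184],
       [  0.        , 309.70691629, 203.94491088],
       [  0.        ,   0.        ,   1.        ]]), 'position': array([0.54101916, 0.03233681, 0.24697349]), 'attitude': array([0.14406424, 0.9777379 , 0.15115253, 0.02066424])}
[322.67932607 242.93712209]
[321.37965078  74.89777357]
```

View pics/w2.png

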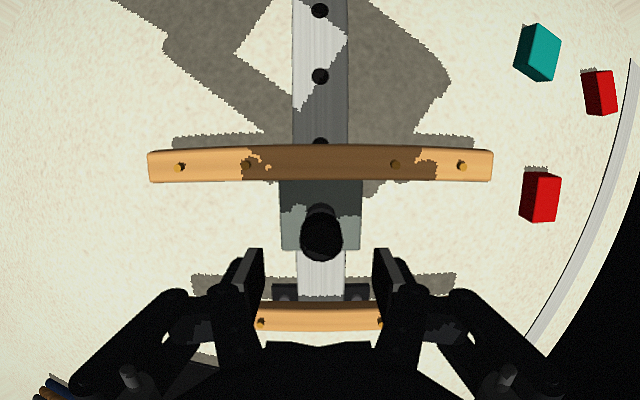

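The knob top at (322,240) falls within 3 px of the prediction (323,243), and the track runs straight along the picture. Descending to grip.

Request:
arm_command --pt "0 0.001 0.02 0 0 0 0.055" --pt "0 0.001 0.04 0 0 0 0.055" --pt "0 0.001 0.048 0 0 0 0.055" --pt "0 0.001 0.048 0 0 0 0.055" --pt "0 0.001 0.048 0 0 0 0.055"

```text
time_s: 10.35
eef_pos: [0.5657, -0.0382, 0.1301]
eef_rot: [0.001, 0.593, 0.805, 0.0]
wrist_force: [0.9, -0.0, 0.2]
opening: 0.643
```

Request:
arm_command --pt "0 0 0 0 0 0 0.045" --pt "0 0 0 0 0 0 0.03" --pt "0 0 0 0 0 0 0.01" --pt "0 0 0 0 0 0 0.01" --pt "0 0 0 0 0 0 0.01"

```text
time_s: 10.85
eef_pos: [0.5655, -0.0375, 0.1293]
eef_rot: [0.001, 0.592, 0.806, 0.0]
wrist_force: [0.2, -2.7, 0.7]
opening: 0.284
```

Request:
arm_command --pt "0 0 -0.004 0 0 0 0.01" --pt "0 0 -0.008 0 0 0 0.01" --pt "0 0 -0.012 0 0 0 0.01" --pt "0 0 -0.014 0 0 0 0.01" --pt "0 0 -0.014 0 0 0 0.01"

```text
time_s: 11.35
eef_pos: [0.5652, -0.037, 0.1426]
eef_rot: [-0.0, 0.592, 0.806, 0.0]
wrist_force: [5.9, -0.3, -10.5]
opening: 0.282
```

```bash
python3 plan.py .5501 .0117 .1435 107.5
```

```text
t 11.35 pos [ 0.5652 -0.037   0.1426] open 0.282 F [  5.9  -0.3 -10.5] rows 5
total [ 0.051   0.0002 -0.0009] [ 0.02 -0.02 -0.15]  per row [ 0.0102  0.     -0.0002] [ 0.   -0.   -0.03]
```

Lifted 13 mm with 10.5 N pulling down, which fits the spring (800 N/m × 13.3 mm), so the pin is clear. Sliding.

Request:
arm_command --pt "0.012 0 0 0 0 0 0.01" --pt "0.025 0 0 0 0 0 0.01" --pt "0.04 0 0 0 0 0 0.01" --pt "0.05 0 0 0 0 0 0.01" --pt "0.05 0 0 0 0 0 0.01"

```text
time_s: 11.85
eef_pos: [0.5495, 0.0121, 0.1422]
eef_rot: [-0.001, 0.592, 0.806, 0.0]
wrist_force: [5.0, 3.1, -10.2]
opening: 0.278
```

```bash
python3 plan.py .5501 .0117 .1435 107.5
python3 - <<'E'
from h import *
p,d=camera("scene"); save("s3.png",np.clip(cv2.resize(p[110:250,240:420],None,fx=4.4,fy=4.2)*1.5,0,255).astype(np.uint8))
E
```

```text
t 11.85 pos [0.5495 0.0121 0.1422] open 0.278 F [  5.    3.1 -10.2] rows 5
total [-0.0006  0.0004 -0.0013] [-0.03 -0.1  -0.09]  per row [-0.0001  0.0001 -0.0003] [-0.01 -0.02 -0.02]
```

View pics/s3.png

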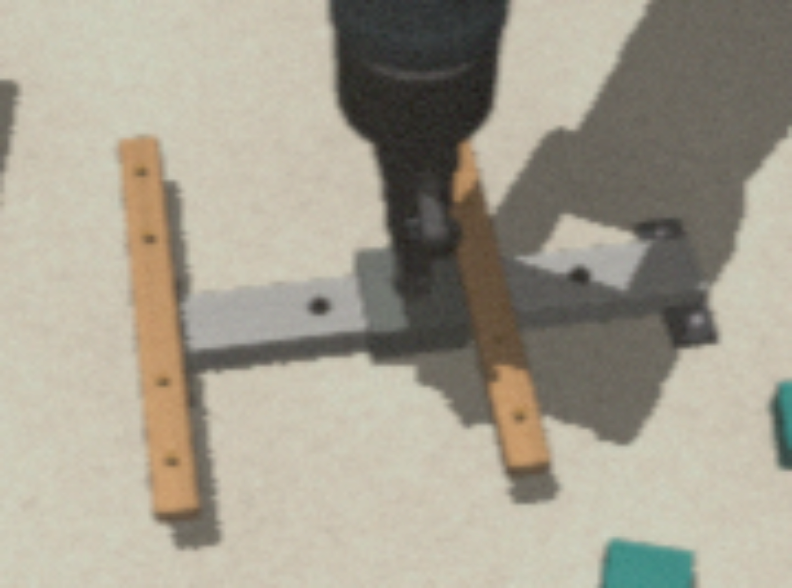

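The carriage has moved along: the vacated hole shows at (320,305), and the knob's place matches the measured next hole within 1 mm. Pressing down.

Request:
arm_command --pt "0 0 0.004 0 0 0 0.01" --pt "0 0 0.008 0 0 0 0.01" --pt "0 0 0.012 0 0 0 0.01" --pt "0 0 0.015 0 0 0 0.01" --pt "0 0 0.015 0 0 0 0.01"

```text
time_s: 12.4
eef_pos: [0.5503, 0.0102, 0.128]
eef_rot: [-0.0, 0.592, 0.806, -0.0]
wrist_force: [0.6, 1.3, 1.4]
opening: 0.283
```

Request:
arm_command --pt "0 0 0.001 0 0 0 0.01" --pt "0 0 0.002 0 0 0 0.01" --pt "0 0 0.003 0 0 0 0.01" --pt "0 0 0.004 0 0 0 0.01" --pt "0 0 0.004 0 0 0 0.01"

```text
time_s: 12.9
eef_pos: [0.5507, 0.0097, 0.126]
eef_rot: [0.001, 0.592, 0.806, -0.0]
wrist_force: [-7.5, -0.8, 18.2]
opening: 0.278
```

```bash
python3 plan.py .5501 .0117 .124 107.5
```

```text
t 12.9 pos [0.5507 0.0097 0.126 ] open 0.278 F [-7.5 -0.8 18.2] rows 5
total [0.0021 0.0001 0.002 ] [-0.    0.09 -0.12]  per row [0.0004 0.     0.0004] [-0.    0.02 -0.02]
```

Run:
```python
from h import *
Z=[];F=[]
for i in range(10):
    p,d=camera("side"); o=ctrl.get_obs(); Z.append(o["eef_pos"]);F.append(o["wrist_force"])
print(np.mean(Z,0),np.std(Z,0),np.mean(F,0),np.std(F,0),o["time_s"])
save("side3.png",np.clip(cv2.resize(p[130:270,280:420],None,fx=4.2,fy=4.2)*1.3,0,255).astype(np.uint8))
```

```text
[0.55068185 0.00968603 0.12602077] [1.32862530e-05 9.06418808e-06 1.05173091e-05] [-7.30845831 -0.89964955 17.75365998] [0.391145   0.36751653 0.43296485] 13.4
```

View pics/side3.png

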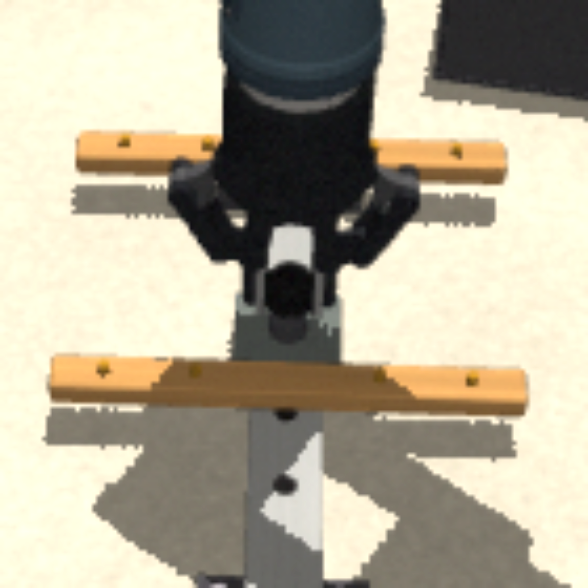

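The side view shows the knob gripped at (288,290) on the carriage, with bars and track as expected. I'll relieve the sideways force and press 1 mm more, to tell a hard stop from a jam.

Request:
arm_command --pt "0 -0.0005 0 0 0 0 0.01" --pt "0 -0.001 0.0 0 0 0 0.01" --pt "0 -0.001 0.001 0 0 0 0.01" --pt "0 -0.001 0.001 0 0 0 0.01" --pt "0 -0.001 0.001 0 0 0 0.01"

```text
time_s: 13.9
eef_pos: [0.5506, 0.0092, 0.126]
eef_rot: [0.002, 0.592, 0.806, 0.0]
wrist_force: [-6.8, 0.2, 21.8]
opening: 0.278
```

Run:
```python
from h import *
for i in range(4):
    camera("side"); o=ctrl.get_obs()
print(o["eef_pos"],o["wrist_force"],o["opening"],o["time_s"])
```

```text
[0.55065799 0.00925381 0.12598997] [-6.53021219 -1.41510381 21.90413992] 0.28317239599846333 14.1
```

```bash
python3 -c "
from bench import ctrl
print(ctrl.hand_in())"
```

```text
the job is handed in; nothing more can be done
None
```

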